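# Jack up the stuck lid of the entrance console

### The job

The flip lid of the storage well is stuck: stand the red lever jack on the ledge with its saddle centred under the orange lift pad on the lid's front tab, then pump the handle: one full stroke right down and let it all the way back up so the lid settles shut, to loosen it, and a second one right down to raise the lid. Finish while holding the handle down, the lid resting on the saddle alone; do not push or lift the well or its lid with the robot, and leave the other things on the ledge where they are.

Things in the scene. Friction and masses are not known exactly. Their poses are not given: they have to be found in the camera images.
- console: white laminate storage well fixed on the ledge, 160 x 240 x 68 mm (its x, y, z); origin: centre of its underside; front faces its -x. Lid hinged along the top of the rear (+x) wall; a steel tab of the lid, 64 mm wide, 8 mm thick, juts 60 mm out from the front wall, underside 68 mm above the ledge. The small lever on its -y side is fixed and plays no part.
- lift_pad (a point): orange 40 x 40 mm lift pad let into the lid's front tab, seen from above as an orange square; origin: centre of its underside, 66 mm above the ledge while the lid is shut, on the well's centre line, 35 mm out from its front wall (115 mm from the console's origin along its -x). x axis: the console's x. The lid (about 0.35 kg) falls shut by itself.
- jack_middle (a point): centre of the loose red lever jack (about 0.7 kg), 30 mm above its underside. Jack axes: x to the saddle, handle to -x, z up. Base plate 8 mm thick, 70 mm wide, x -110 to +85 mm. Body: two cheeks, 46 mm over their outsides in y (grasp here from above), x -45 to +45, 8 to 55 mm above the ledge. Between them the 12 mm handle rod rises to -x, 82 mm above the ledge at x = -37.
- saddle: round black rubber saddle of the jack, 33 mm across; origin at the centre of its top face, 60 mm along the jack's +x from jack_middle. Top 58 mm above the ledge when lowered, so it passes under the pad with 8 mm to spare; it rises straight up, 77 mm per rad of the handle joint, 50 mm in all, raising the pad to about 108 mm above the ledge.
- handle_bar: yellow cross bar at the end of the jack's handle, pressed from above: 16 mm thick, 66 mm long along the jack's y; origin at its centre. It swings on a 130 mm arm about a pivot 30 mm along +x from jack_middle, 45 mm above the ledge. Up: arm 0.5 rad above level (bar 84 mm behind jack_middle, 107 mm above the ledge); fully down: 0.15 rad below level (26 mm above the ledge).
- jack_handle (a joint): handle angle of the jack in rad: 0 up (at rest), 0.65 fully down at its stop. A spring and the lid's weight push it back up; it takes about 2 N at the bar to start and about 5 N near the bottom. There is no ratchet: let go and handle, saddle and lid come back.
- watch_stand: black smartwatch on a white plastic stand, one piece, foot 70 x 60 mm, 80 mm tall; to be left where it is; origin at the centre of its underside
- key_fob: silver car key fob lying flat, 62 x 34 x 14 mm; to be left where it is; origin at the centre of its underside
- paperweight: round green-tinted glass paperweight, 72 mm across, 49 mm tall; to be left where it is; origin at the centre of its underside
- clothespin: orange plastic clothespin lying flat, 75 x 11 x 12 mm; to be left where it is; origin at the centre of its underside
- gel_bottle: clear hand-gel bottle, 50 mm across, 120 mm tall; to be left where it is; origin at the centre of its underside
Things that resemble listed ones, but are neither listed nor needed, are in the scene too. Leave any purple look-alike of the part that bears jack_middle alone.

How it is judged:
By the outcome, as a careful person would: the job done as asked, in the order asked, and still so for the second after the job is handed in, while the arm keeps its last pose, push and grip.
It also fails if it takes over 72 s, if anything falls off the work surface, if the arm or the gripper's body presses on something with over 40 N, if the wrist force passes 120 N, or if a joint passes its speed limit or range.

### The arm

A 6-joint arm with a two-finger parallel gripper is mounted at the origin on the work surface. World frame = base frame: x ahead of the robot, y to its left, z up, the work surface at z = 0. Lengths are in m, angles in rad, forces in N, time in s.
With the tool pointing down it reaches from about 0.275 to 1 m from the base axis. Payload 8.4 kg.
Tool frame: the origin (TCP) lies midway between the tips of the shut fingers; the grasp point (between the pads) lies 19 mm behind it; x points along the fingers, z is the direction in which the jaws open and shut, and the axes are right-handed (so a half turn about x gives the same grasp; the last joint's range is limited). The gripper opens to 85 mm and grips with 20 to 120 N. Pads are 22 mm wide; open, the fingers measure 114 mm over their backs; the gripper's body (76 mm by 85 mm) begins 54 mm behind the grasp point. The pads swing forward as they close: fully open they stand 13 mm farther back than shut.
Start: joints at [-1.108, 0.353, 1.633, -0, 1.155, -0.002], TCP at [0.28, -0.559, 0.231] pointing down, gripper open.
Joint ranges: [-2.63, 2.63], [-0.92, 2.1], [0.06, 2.66], [-1.3, 4.44], [0, 2.69], [-3.02, 3.02]. Speed limits (rad/s): [2.22, 2.22, 2.79, 3.14, 3.14, 3.14].

### API

Orientations are given as a rotation vector (axis times angle).
In Python, from workcell import bot gives the robot as it stands.
- The arm moves only by the shell command python3 -m crank 'ROWS'. ROWS is text: rows parted by semicolons, each of 7 numbers parted by spaces: the closure in counts, from 0 (fully open) to 255 (shut), then the shift along the world's x, y, z in mm, then the turn, a rotation vector about the world's x, y, z in degrees. In form: grip tx ty tz wx wy wz; .... A call has 1 to 8 rows; each row shifts and turns the commanded pose from where the row before left it; what a row does not reach is not made up. A row lasts 1/12 s, in which the tool goes at most 41.7 mm and 7.16 degrees, less where a joint would pass 70% of its speed; a pose out of reach is approached as far as the arm can. A call is refused whole if a number of a shift passes 41.7 or a number of a turn 7.16, either way. A call with a gripper value outside its range is refused whole. The fingers move at their own pace and stop on an object; the grip force is fixed at half the most. Time passes only in rows, so rows that do not move let the fingers close. It gives the time, the measured TCP pose, the force and the opening at its end, in the units of the state.
- bot.state(): the state, without advancing time (a new reading comes with each control period).
- bot.snapshot(name): name is "scene" or "top" or "wrist"; returns a dict with "pixels" (400x640x3 uint8, red, green, blue), "z_map" (400x640 float32, m along the optical axis (not along the pixel's ray), 0 where there is no reading), "K" (3x3 intrinsics, pixels), "camera_from_world" (4x4, takes a point from world to camera coordinates). Camera axes: x right, y up, looking along -z (the intrinsics and any distortion apply to the point x, -y, -z); pixel columns grow to the right and rows downward; lengths in m; the calibration is good to about 2 mm. A picture is of the moment at which its call begins.
- bot.hand_in(): hands the job in, once; it reports no verdict.
The state is a dict: "clock": time; "joint_positions": joint angles; "joint_vel": joint speeds; "joint_efforts": joint torques, N m; "ee_pos": TCP position; "tcp_rot": TCP orientation; "ft_force": force on the tool from outside, world axes, zero at the start; "ft_torque": the same for the moment, N m; "finger_gap": finger opening in m.
Only numpy, scipy, OpenCV 4.12 (cv2) and the standard library are available. Lean on these libraries where they do the work, as an engineer would, in place of code of your own. Each camera call takes 0.05 s, during which the arm holds its last target.

## Working session

There is one attempt and no reset: what is moved stays moved. The work goes in short steps, Python scripts to look and compute and a shell command to move; the robot and the scene stay as the last step left them, time stands still between calls to the robot, and variables do not carry over. Pictures are saved under pics/ and viewed, and the job is handed in when it is done.

```bash
ls; mkdir -p pics
cat > h.py <<'E'
import numpy as np, cv2
from workcell import bot
def snap(n,f):
    s=bot.snapshot(n); np.savez('pics/'+f+'.npz',**{k:np.asarray(s[k]) for k in s}); cv2.imwrite('pics/'+f+'.png',cv2.cvtColor(s['pixels'],cv2.COLOR_RGB2BGR)); return s
def load(f): return dict(np.load('pics/'+f+'.npz'))
def pt(s,u,v,z=None):
    K=s['K'];T=np.linalg.inv(s['camera_from_world'])
    d=np.array([(u-K[0,2])/K[0,0],-(v-K[1,2])/K[1,1],-1.])
    if z is None: return (T@np.r_[d*s['z_map'][int(round(v)),int(round(u))],1])[:3]
    o=T[:3,3];w=T[:3,:3]@d
    return o+w*(z-o[2])/w[2]
def crop(f,u0,v0,u1,v1,out,k=3):
    im=cv2.imread('pics/'+f+'.png')[v0:v1,u0:u1]; cv2.imwrite('pics/'+out+'.png',cv2.resize(im,None,fx=k,fy=k,interpolation=cv2.INTER_CUBIC))
E
python3 - <<'E'
from h import *
for n in ["top","scene","wrist"]:
    s=snap(n,n+'0'); print(n,s['K'].tolist(),s['camera_from_world'].round(3).tolist())
print(bot.state())
E
```

```text
pics
top [[369.7095970177451, 0.0, 316.42863703870484], [0.0, 369.7095970177451, 197.36663496182013], [0.0, 0.0, 1.0]] [[-0.025, -0.999, 0.031, -0.012], [0.994, -0.022, 0.105, -0.471], [-0.104, 0.033, 0.994, -0.981], [0.0, 0.0, 0.0, 1.0]]
scene [[464.67396813253845, 0.0, 320.0141367043518], [0.0, 464.67396813253845, 193.3989280778768], [0.0, 0.0, 1.0]] [[0.167, 0.986, 0.003, -0.091], [-0.79, 0.132, 0.599, 0.328], [0.59, -0.103, 0.801, -1.682], [0.0, 0.0, 0.0, 1.0]]
wrist [[344.3498768349822, 0.0, 321.3270306245167], [0.0, 344.3498768349822, 197.60179764725893], [0.0, 0.0, 1.0]] [[0.448, -0.894, -0.001, -0.623], [0.846, 0.424, -0.323, 0.041], [0.289, 0.144, 0.947, -0.381], [0.0, 0.0, 0.0, 1.0]]
{'clock': 0.15, 'joint_positions': array([-1.10839757e+00,  3.53540491e-01,  1.63396254e+00,  1.97943328e-05,
        1.15519569e+00, -2.40882246e-03]), 'joint_vel': array([ 0.0007322 , -0.00351229, -0.00169751,  0.0008717 ,  0.00098946,
       -0.00118271]), 'joint_efforts': array([-8.68191582e-04, -6.05639648e+01, -3.42338991e+01, -1.20724944e-04,
        6.07290189e-03, -2.16099075e-06]), 'ee_pos': array([ 0.2799943 , -0.55836492,  0.23070234]), 'tcp_rot': array([ 0.86099781,  1.39488727, -0.86001712]), 'ft_force': array([ 1.12333758,  0.14040674, -0.49016642]), 'ft_torque': array([0.01493788, 0.05067682, 0.02789303]), 'finger_gap': 0.0853944929894835}
```

View pics/top0.png

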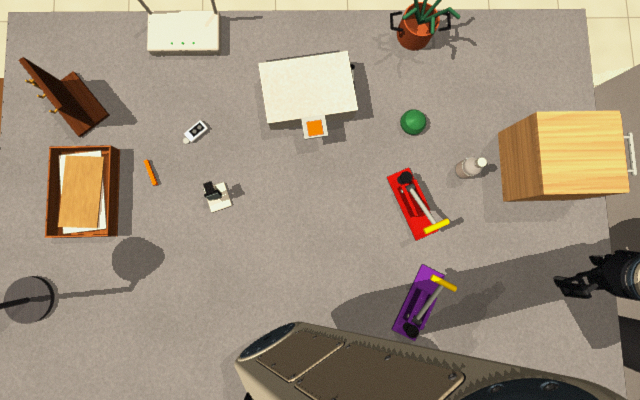

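View pics/scene0.png

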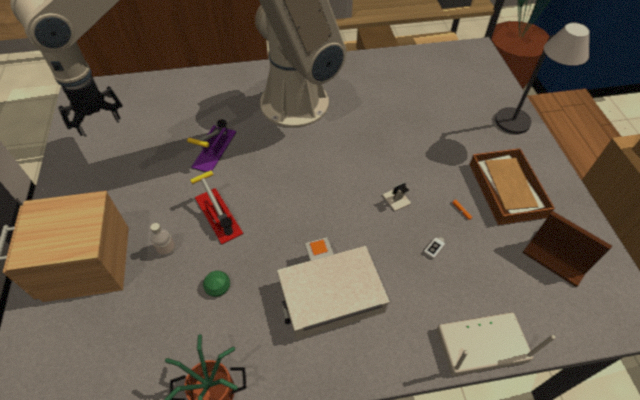

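The top view shows the red jack at about (416,203), with its saddle at (404,178) and its bar at (436,227). The orange pad is at (315,128) on the well. The purple look-alike is at (420,303).

Run:
```python
from h import *
crop('top0',370,150,470,250,'c1',6)
crop('top0',250,40,370,150,'c2',6)
```

```text
(no output)
```

View pics/c1.png

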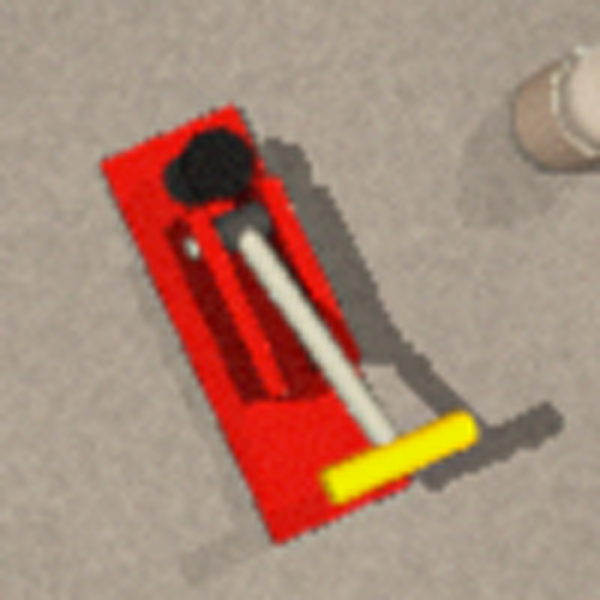

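View pics/c2.png

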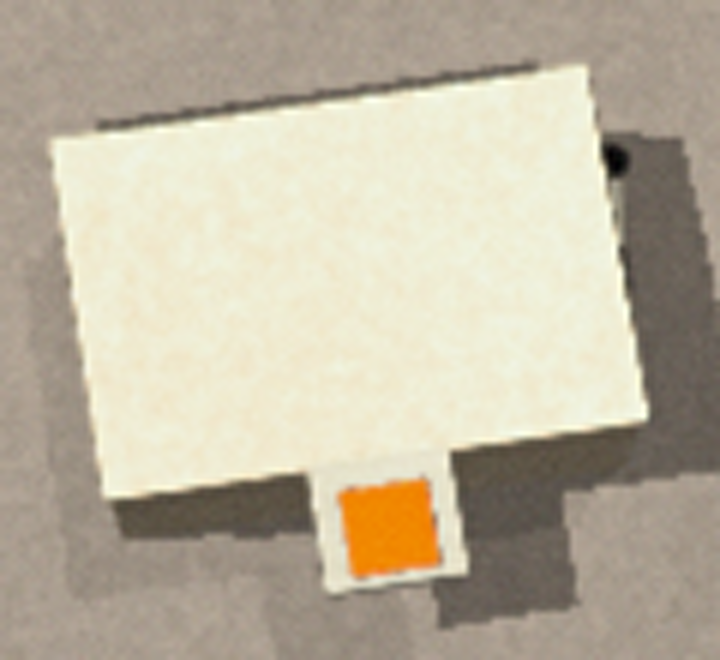

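Run:
```python
from h import *
s=load('top0')
def P(c,o,z): return pt(s,(c[0]+.5)/6-.5+o[0],(c[1]+.5)/6-.5+o[1],z)
o2=(250,40)
pad=np.array([P(c,o2,.076) for c in [(341,490),(430,480),(441,567),(352,577)]]); print('pad',pad.mean(0),pad.round(4)); 
print('depth z pad',pt(s,315,128),'lid',pt(s,305,90))
lid=np.array([P(c,o2,.076) for c in [(52,142),(588,67),(648,418),(106,497)]]);print('lid',lid.round(4))
d=lid[0]-lid[1]; print('yaw from rear edge',np.degrees(np.arctan2(-d[0],d[1])))
d=lid[3]-lid[2]; print('front',np.degrees(np.arctan2(-d[0],d[1])))
d=lid[0]-lid[3]; print('side',np.degrees(np.arctan2(d[1],d[0])));d=lid[1]-lid[2]; print('side',np.degrees(np.arctan2(d[1],d[0])))
o1=(370,150)
sd=P((218,163),o1,.058);print('saddle',sd)
b=[P(c,o1,.108) for c in [(335,487),(470,428)]];m=(b[0]+b[1])/2;print('bar',m,'len',np.linalg.norm(b[0]-b[1]))
d=sd-m;print('yaw',np.degrees(np.arctan2(d[1],d[0])),'dist',np.hypot(d[0],d[1]))
d=b[0]-b[1];print('yawbar',np.degrees(np.arctan2(-d[0],d[1])))
c=[P(q,o1,.008) for q in [(103,160),(235,107),(280,543)]];print(np.round(c,4))
d=c[0]-c[2];print('yawplate',np.degrees(np.arctan2(d[1],d[0])))
for n,(u,v) in dict(saddle=(406,177),bar=(436,227),gel=(470,165),paper=(413,122),watch=(217,195)).items(): print(n,pt(s,u,v))
u=(sd-m)[:2];u/=np.hypot(*u);print('middle',sd[:2]-.06*u, m[:2]+.084*u)
```

```text
pad [ 0.64983508 -0.02143213  0.076     ] [[ 6.675e-01  1.000e-04  7.600e-02]
 [ 6.714e-01 -3.910e-02  7.600e-02]
 [ 6.321e-01 -4.290e-02  7.600e-02]
 [ 6.283e-01 -3.800e-03  7.600e-02]]
depth z pad [ 0.64800444 -0.02195509  0.0789466 ] lid [0.75356639 0.00199328 0.07447988]
lid [[ 0.8286  0.1252  0.076 ]
 [ 0.8614 -0.1153  0.076 ]
 [ 0.6982 -0.1365  0.076 ]
 [ 0.6659  0.103   0.076 ]]
yaw from rear edge 7.783323398765566
front 7.675684787029678
side 7.753703057489151
side 7.379425029022023
saddle [ 0.51717957 -0.26177496  0.058     ]
bar [ 0.38390577 -0.318936    0.108     ] len 0.06265748498347812
yaw 23.214460875772986 dist 0.14501479034511494
yawbar 21.643495682211086
[[ 0.5275 -0.2219  0.008 ]
 [ 0.5514 -0.2852  0.008 ]
 [ 0.3481 -0.2956  0.008 ]]
yawplate 22.35303873697451
saddle [ 0.51641839 -0.26181401  0.05853533]
bar [ 0.38087904 -0.31401743  0.1163914 ]
gel [ 0.54009685 -0.42324012  0.08782693]
paper [ 0.6702566  -0.29220133  0.04665593]
watch [0.47817171 0.23596896 0.06481465]
middle [ 0.46203741 -0.28542539] [ 0.46110479 -0.28582539]
```

```bash
cat >> h.py <<'E'
from scipy.spatial.transform import Rotation as Ro
def st():
    s=bot.state();R=Ro.from_rotvec(s['tcp_rot']).as_matrix()
    print('t',round(s['clock'],2),'p',(s['ee_pos']*1000).round(1),'F',s['ft_force'].round(1),'gap',round(s['finger_gap'],4)); print('toolx',R[:,0].round(4),'z',R[:,2].round(4),'jawyaw(of jack x if z=jack y)',np.degrees(np.arctan2(-R[0,2],R[1,2])).round(2)); print('q',s['joint_positions'].round(3))
    return s
E
python3 - <<'E'
from h import *
st()
E
```

```text
t 0.15 p [ 280.  -558.4  230.7] F [ 1.1  0.1 -0.5] gap 0.0854
toolx [-5.e-04  1.e-03 -1.e+00] z [ 0.4482 -0.8939 -0.0011] jawyaw(of jack x if z=jack y) -153.37
q [-1.108  0.354  1.634  0.     1.155 -0.002]
```

```bash
python3 -m crank '0 22.6 34 0 0 0 -0.5; 0 22.6 34 0 0 0 -0.5; 0 22.6 34 0 0 0 -0.5; 0 22.6 34 0 0 0 -0.5; 0 22.6 34 0 0 0 -0.5; 0 22.6 34 0 0 0 -0.5; 0 22.6 34 0 0 0 -0.5; 0 22.6 34 0 0 0 -0.7'; python3 -m crank '0 0 0 -20 0 0 0;0 0 0 -20 0 0 0;0 0 0 0 0 0 0;0 0 0 0 0 0 0'
python3 - <<'E'
from h import *
st(); snap('wrist','w1'); snap('top','t1')
E
```

```text
clock: 0.82
ee_pos: [0.4616, -0.2848, 0.2312]
tcp_rot: [0.917, 1.369, -0.917]
ft_force: [1.1, 0.4, 0.5]
finger_gap: 0.0853
clock: 1.15
ee_pos: [0.4603, -0.2861, 0.1906]
tcp_rot: [0.916, 1.372, -0.916]
ft_force: [-0.3, -0.2, 0.3]
finger_gap: 0.0855
t 1.15 p [ 460.3 -286.1  190.6] F [-0.3 -0.2  0.3] gap 0.0855
toolx [-0.0023  0.0013 -1.    ] z [ 0.3819 -0.9242 -0.0021] jawyaw(of jack x if z=jack y) -157.55
q [-0.559  0.271  1.85  -0.     1.024  0.62 ]
```

View pics/w1.png

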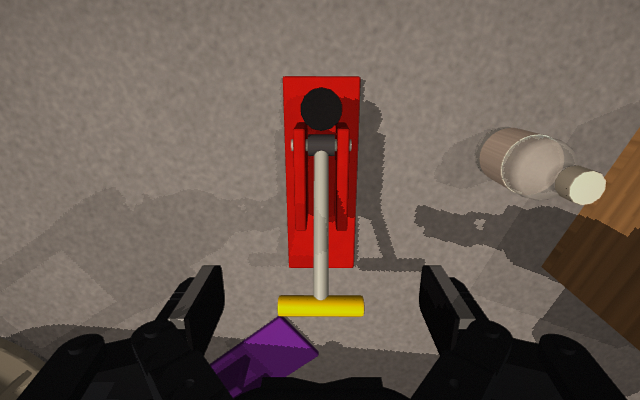

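The wrist view shows the jack centred between the fingers and upright in the frame, with the saddle at (321,108) and the bar at (321,306). I'll check its pose from this picture, then go down.

```bash
python3 - <<'E'
from h import *
s=load('w1')
sd=pt(s,321,108,.058);b=pt(s,321,306,.115);print(sd,b)
d=sd-b;print(np.degrees(np.arctan2(d[1],d[0])),np.hypot(d[0],d[1]))
f=[pt(s,*q,.008) for q in [(283,77),(360,77),(289,267),(354,267)]];print(np.round(f,4))
u=np.array([np.cos(.391),np.sin(.391)]);print(sd[:2]-.06*u,(f[0]+f[1])[:2]/2-.085*u)
d=f[0]-f[2]+f[1]-f[3];print(np.degrees(np.arctan2(d[1],d[0])))
E
python3 -m crank '0 0 0 -30 0 0 0;0 0 0 -30 0 0 0;0 0 0 -30 0 0 0;0 0 0 -25 0 0 0;0 0 0 -20 0 0 0;0 0 0 -15 0 0 0;0 0 0 -10 0 0 0;0 0 0 0 0 0 0'; python3 -m crank '0 0 0 -3 0 0 0;0 0 0 -2 0 0 0;0 0 0 0 0 0 0'
```

```text
[ 0.51768505 -0.26090214  0.058     ] [ 0.38850309 -0.31429877  0.115     ]
22.457473633811468 0.13978261110423496
[[ 0.526  -0.2207  0.008 ]
 [ 0.5522 -0.2841  0.008 ]
 [ 0.3482 -0.2935  0.008 ]
 [ 0.3748 -0.3579  0.008 ]]
[ 0.46221334 -0.28376893] [ 0.46049842 -0.28481621]
22.425292116085515
clock: 1.92
ee_pos: [0.4604, -0.287, 0.0303]
tcp_rot: [0.917, 1.371, -0.917]
ft_force: [-1.3, 1.0, 0.2]
finger_gap: 0.0854
clock: 2.17
ee_pos: [0.4615, -0.2872, 0.027]
tcp_rot: [0.916, 1.368, -0.916]
ft_force: [-0.7, -0.1, -0.6]
finger_gap: 0.0853
```

```bash
python3 -m crank '0 0 1.5 -3 0 0 0;130 0 0 0 0 0 0;130 0 0 0 0 0 0;130 0 0 0 0 0 0;160 0 0 0 0 0 0;200 0 0 0 0 0 0;255 0 0 0 0 0 0;255 0 0 0 0 0 0';python3 -m crank '255 0 0 0 0 0 0;255 0 0 0 0 0 0;255 0 0 0 0 0 0;255 0 0 0 0 0 0'
python3 - <<'E'
from h import *
st(); snap('wrist','w2')
E
```

```text
clock: 2.83
ee_pos: [0.4611, -0.2851, 0.0237]
tcp_rot: [0.916, 1.369, -0.916]
ft_force: [-1.0, 1.9, 5.6]
finger_gap: 0.0451
clock: 3.17
ee_pos: [0.4611, -0.2852, 0.0237]
tcp_rot: [0.916, 1.369, -0.916]
ft_force: [-1.0, 2.0, 6.5]
finger_gap: 0.045
t 3.17 p [ 461.1 -285.2   23.7] F [-1.   2.   6.5] gap 0.045
toolx [ 2.e-04  0.e+00 -1.e+00] z [ 0.3815 -0.9244  0.    ] jawyaw(of jack x if z=jack y) -157.57
q [-0.557  0.513  1.954  0.     0.675  0.622]
```

View pics/w2.png

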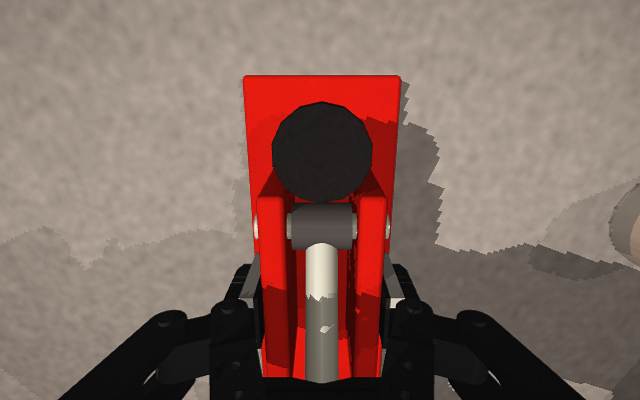

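```bash
python3 - <<'E'
from h import *
s=load('w2');sd=pt(s,322,151,.058);p=bot.state()['ee_pos'];d=(sd-p)[:2];a=np.radians(22.43)
print(sd, d@[np.cos(a),np.sin(a)], d@[-np.sin(a),np.cos(a)], pt(s,322,151))
E
python3 -m crank '255 0 0 5 0 0 0;255 0 0 8 0 0 0;255 0 0 8 0 0 0;255 0 0 0 0 0 0';python3 -m crank '255 5 20 0 0 0 -2;255 5 30 0 0 0 -2;255 5 36 0 0 0 -2;255 5 36 0 0 0 -2;255 5 36 0 0 0 -2;255 5 36 0 0 0 -2;255 5 30 0 0 0 -2;255 5 20 0 0 0 -0.7'; python3 -m crank '255 0 0 0 0 0 0;255 0 0 0 0 0 0;255 0 0 0 0 0 0'
python3 - <<'E'
from h import *
st(); snap('wrist','w3'); snap('top','t3');crop('t3',220,30,420,210,'c3',4)
E
```

```text
[ 0.51809036 -0.260793    0.058     ] 0.06197386391455902 0.0007741011300570077 [ 0.51814649 -0.26076905  0.058311  ]
clock: 3.55
ee_pos: [0.4616, -0.2856, 0.0458]
tcp_rot: [0.916, 1.367, -0.916]
ft_force: [0.5, -0.6, -7.2]
finger_gap: 0.045
clock: 4.22
ee_pos: [0.5007, -0.0386, 0.0444]
tcp_rot: [1.11, 1.27, -1.11]
ft_force: [-0.6, -0.1, -6.3]
finger_gap: 0.0453
clock: 4.47
ee_pos: [0.5008, -0.0413, 0.0443]
tcp_rot: [1.108, 1.27, -1.109]
ft_force: [0.4, -0.0, -6.4]
finger_gap: 0.0451
t 4.47 p [500.8 -41.3  44.3] F [ 0.4 -0.  -6.4] gap 0.0451
toolx [-1.e-04 -2.e-04 -1.e+00] z [ 1.354e-01 -9.908e-01  2.000e-04] jawyaw(of jack x if z=jack y) -172.22
q [-0.085  0.434  2.032 -0.     0.676  1.35 ]
```

View pics/w3.png

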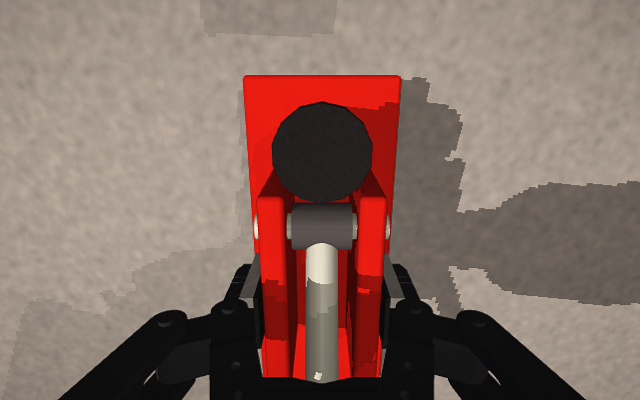

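View pics/c3.png

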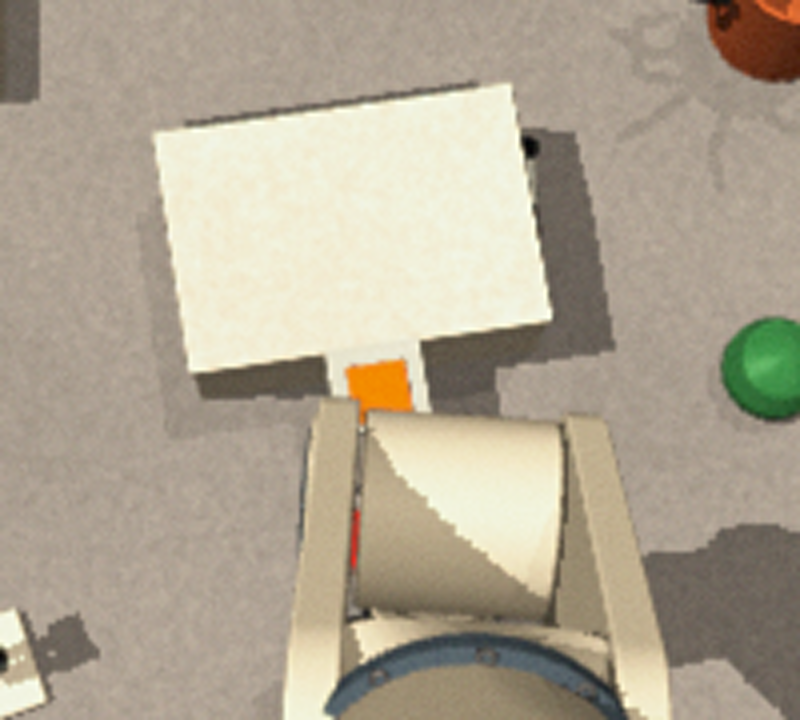

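Run:
```python
from h import *
crop('scene0',260,220,400,340,'c4',5)
```

```text
(no output)
```

View pics/c4.png

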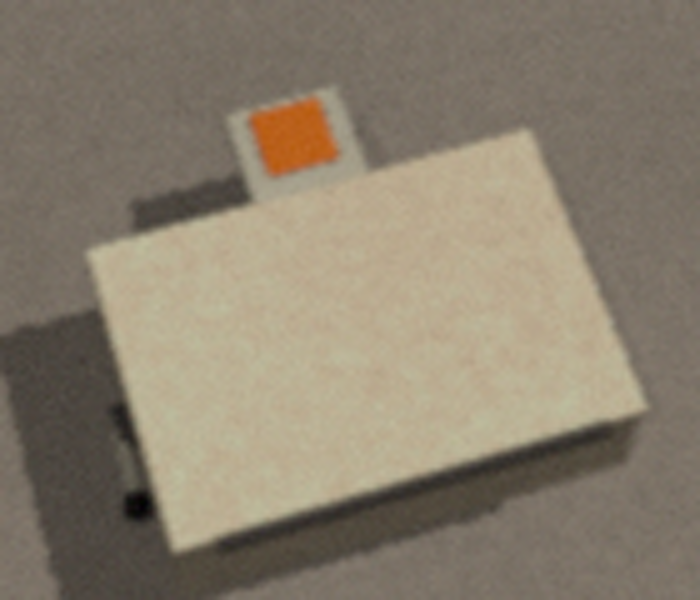

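```bash
python3 - <<'E'
from h import *
s=load('scene0')
P=lambda c:pt(s,(c[0]+.5)/5-.5+260,(c[1]+.5)/5-.5+220,.076)
p=np.array([P(c) for c in [(250,113),(322,97),(339,157),(270,177)]]);print(p.round(4),p.mean(0))
l=np.array([P(c) for c in [(88,253),(528,132),(648,408),(175,551)]]);print(l.round(4))
E
python3 -m crank '255 0 0 -6 0 0 0;255 0 0 -6 0 0 0;255 0 0 -5.5 0 0 0;255 0 0 0 0 0 0'
python3 - <<'E'
from h import *
st(); s=snap('wrist','w4');print(s['z_map'].shape)
E
```

```text
[[ 0.6315 -0.043   0.076 ]
 [ 0.628  -0.0033  0.076 ]
 [ 0.6659 -0.0008  0.076 ]
 [ 0.6717 -0.0387  0.076 ]] [ 0.64927105 -0.02142942  0.076     ]
[[ 0.7001 -0.138   0.076 ]
 [ 0.6675  0.1013  0.076 ]
 [ 0.8301  0.1244  0.076 ]
 [ 0.863  -0.115   0.076 ]]
clock: 4.9
ee_pos: [0.4999, -0.0415, 0.0253]
tcp_rot: [1.109, 1.272, -1.111]
ft_force: [-0.0, 0.7, -7.3]
finger_gap: 0.045
t 4.9 p [499.9 -41.5  25.3] F [-0.   0.7 -7.3] gap 0.045
toolx [-2.3e-03  2.0e-04 -1.0e+00] z [ 1.338e-01 -9.910e-01 -5.000e-04] jawyaw(of jack x if z=jack y) -172.31
q [-0.086  0.469  2.039 -0.     0.637  1.351]
(400, 640)
```

View pics/w4.png

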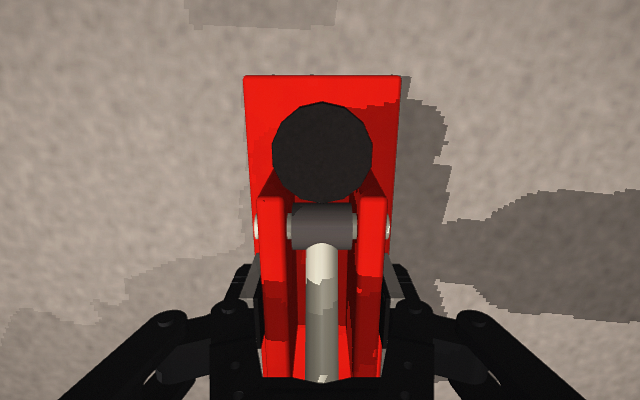

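```bash
python3 -m crank '255 8 1 0.5 0 0 0;255 12 1.6 0 0 0 0;255 14 1.9 0 0 0 0;255 14 1.9 0 0 0 0;255 12 1.6 0 0 0 0;255 8 1 0 0 0 0;255 6 0.8 0 0 0 0;255 0 0 0 0 0 0'; python3 -m crank '255 6 0.8 0 0 0 0;255 5 0.7 0 0 0 0;255 0 0 0 0 0 0;255 0 0 0 0 0 0'
python3 - <<'E'
from h import *
st(); s=snap('wrist','w5')
E
```

```text
clock: 5.62
ee_pos: [0.5765, -0.0312, 0.0275]
tcp_rot: [1.11, 1.269, -1.108]
ft_force: [-0.1, -0.2, -6.1]
finger_gap: 0.0451
clock: 5.95
ee_pos: [0.586, -0.0299, 0.0273]
tcp_rot: [1.109, 1.27, -1.109]
ft_force: [-0.8, -0.0, -7.1]
finger_gap: 0.0454
t 5.95 p [586.  -29.9  27.3] F [-0.8 -0.  -7.1] gap 0.0454
toolx [ 0.  0. -1.] z [ 0.1344 -0.9909 -0.    ] jawyaw(of jack x if z=jack y) -172.27
q [-0.054  0.556  1.853  0.     0.733  1.382]
```

View pics/w5.png

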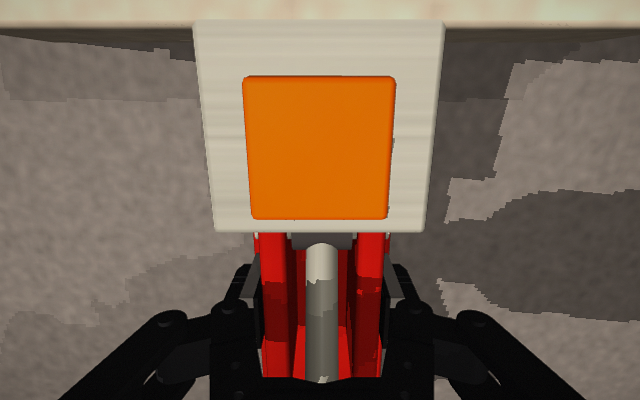

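Run:
```python
from h import *
s=load('w5');p=bot.state()['ee_pos']
c=np.array([pt(s,*q,.076) for q in [(244,77),(395,77),(387,219),(252,219)]]);print(c.round(4),c.mean(0))
a=np.radians(7.73)
for m in (c.mean(0),):
    d=(m-p)[:2];print(d@[np.cos(a),np.sin(a)],d@[-np.sin(a),np.cos(a)])
print('pad z',pt(s,318,150))
d=c[0]-c[1];print(np.degrees(np.arctan2(-d[0],d[1])))
```

```text
[[ 0.6663  0.002   0.076 ]
 [ 0.6715 -0.0365  0.076 ]
 [ 0.6325 -0.0421  0.076 ]
 [ 0.6272 -0.0028  0.076 ]] [ 0.64933005 -0.01985072  0.076     ]
0.06446376413746073 0.001419184014114884
pad z [ 0.65038343 -0.01931002  0.07781501]
7.698802575586148
```

```bash
python3 -m crank '255 2.5 0.6 0 0 0 0;255 0 0 0 0 0 0;255 0 0 0 0 0 0;255 0 0 -1.5 0 0 0;255 0 0 -1.5 0 0 0;255 0 0 -1 0 0 0;255 0 0 0 0 0 0;255 0 0 0 0 0 0'
python3 - <<'E'
from h import *
st()
E
```

```text
clock: 6.67
ee_pos: [0.5883, -0.0293, 0.0237]
tcp_rot: [1.109, 1.27, -1.109]
ft_force: [-3.6, -0.2, 3.9]
finger_gap: 0.0454
t 6.67 p [588.3 -29.3  23.7] F [-3.6 -0.2  3.9] gap 0.0454
toolx [-2.e-04  0.e+00 -1.e+00] z [ 1.345e-01 -9.909e-01 -1.000e-04] jawyaw(of jack x if z=jack y) -172.27
q [-0.052  0.564  1.849  0.     0.729  1.384]
```

```bash
python3 -m crank '150 0 0 0 0 0 0;100 0 0 0 0 0 0;40 0 0 0 0 0 0;0 0 0 0 0 0 0;0 0 0 0 0 0 0;0 0 0 0 0 0 0;0 0 0 0 0 0 0;0 0 0 0 0 0 0'
python3 -m crank '0 0 0 10 0 0 0;0 0 0 20 0 0 0;0 0 0 30 0 0 0;0 0 0 35 0 0 0;0 0 0 35 0 0 0;0 0 0 20 0 0 0;0 0 0 0 0 0 0;0 0 0 0 0 0 0'
python3 - <<'E'
from h import *
st(); s=snap('wrist','w6')
E
```

```text
clock: 7.33
ee_pos: [0.5885, -0.0293, 0.0233]
tcp_rot: [1.109, 1.27, -1.109]
ft_force: [0.4, -0.1, -0.3]
finger_gap: 0.0855
clock: 8.0
ee_pos: [0.5893, -0.0293, 0.1752]
tcp_rot: [1.11, 1.267, -1.107]
ft_force: [-0.3, 1.0, -0.3]
finger_gap: 0.0853
t 8.0 p [589.3 -29.3 175.2] F [-0.3  1.  -0.3] gap 0.0853
toolx [ 3.3e-03 -2.0e-04 -1.0e+00] z [ 1.346e-01 -9.909e-01  6.000e-04] jawyaw(of jack x if z=jack y) -172.27
q [-0.052  0.356  1.765 -0.     1.017  1.384]
```

View pics/w6.png

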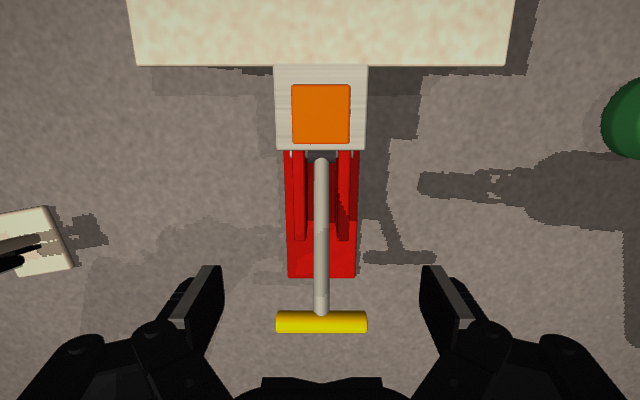

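The jack stands under the tab. Its plate rear corners are at (288,277) and (355,277), the pad is at (321,113) and the bar at (321,322). I'll check the centring from these.

Run:
```python
from h import *
s=load('w6');p=bot.state()['ee_pos']
a=np.radians(7.73);u=np.array([np.cos(a),np.sin(a)]);v=np.array([-u[1],u[0]])
c=np.array([pt(s,*q,.076) for q in [(292,84),(350,84),(350,143),(293,143)]]).mean(0)[:2]
r=np.array([pt(s,*q,.008) for q in [(288,277),(355.5,277)]]);d=r[0]-r[1];print('platewidth',np.linalg.norm(d),'yaw',np.degrees(np.arctan2(-d[0],d[1])))
r=r.mean(0)[:2]
print('pad-saddle', (c-(r+.17*u))@u,(c-(r+.17*u))@v)
b=pt(s,321.5,322,.113)[:2];print('bar',b, 'pad-bar along',(c-b)@u,(c-b)@v,'expect .144'); print('bar rel tcp',(b-p[:2])*1000)
print(c,r)
```

```text
platewidth 0.06953086556532312 yaw 7.665643283715777
pad-saddle -0.0004904867174935769 0.0004502556297699734
bar [ 0.50943532 -0.03934156] pad-bar along 0.14172941134432787 5.6418242350165605e-05 expect .144
bar rel tcp [-78.85344391 -10.03223241]
[ 0.64986924 -0.02022233] [ 0.48196064 -0.04346838]
```

```bash
python3 -m crank '255 -10 -1.3 0 0 0 0;255 -20 -2.6 0 0 0 0;255 -25 -3.4 0 0 0 0;255 -20 -2.6 0 0 0 0;255 -9 -1.1 0 0 0 0;255 0 0 0 0 0 0;255 0 0 0 0 0 0;255 0 0 0 0 0 0'
python3 -m crank '255 0 0 -15 0 0 0;255 0 0 -15 0 0 0;255 0 0 -10 0 0 0;255 0 0 -8 0 0 0;255 0 0 0 0 0 0;255 0 0 0 0 0 0'
python3 - <<'E'
from h import *
st(); s=snap('wrist','w7');snap('scene','s7');crop('s7',190,140,390,290,'s7c',4)
E
```

```text
clock: 8.72
ee_pos: [0.5055, -0.0403, 0.1733]
tcp_rot: [1.11, 1.269, -1.109]
ft_force: [0.1, 0.8, 0.9]
finger_gap: -0.0001
clock: 9.22
ee_pos: [0.5046, -0.0402, 0.125]
tcp_rot: [1.109, 1.271, -1.11]
ft_force: [0.6, -0.3, -0.1]
finger_gap: 0.0002
t 9.22 p [504.6 -40.2 125. ] F [ 0.6 -0.3 -0.1] gap 0.0002
toolx [-8.e-04  1.e-04 -1.e+00] z [ 1.346e-01 -9.909e-01 -2.000e-04] jawyaw(of jack x if z=jack y) -172.26
q [-0.083  0.306  1.979 -0.     0.857  1.353]
```

View pics/w7.png

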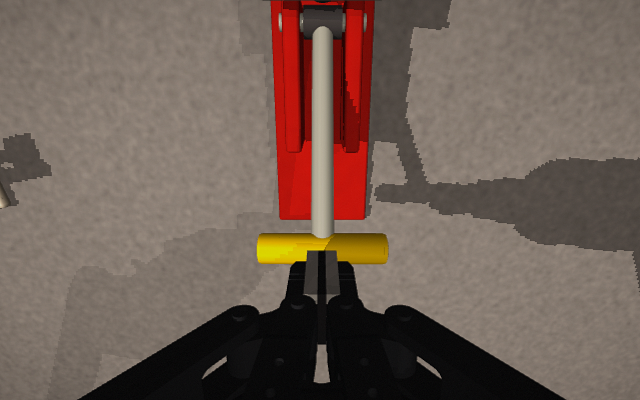

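View pics/s7c.png

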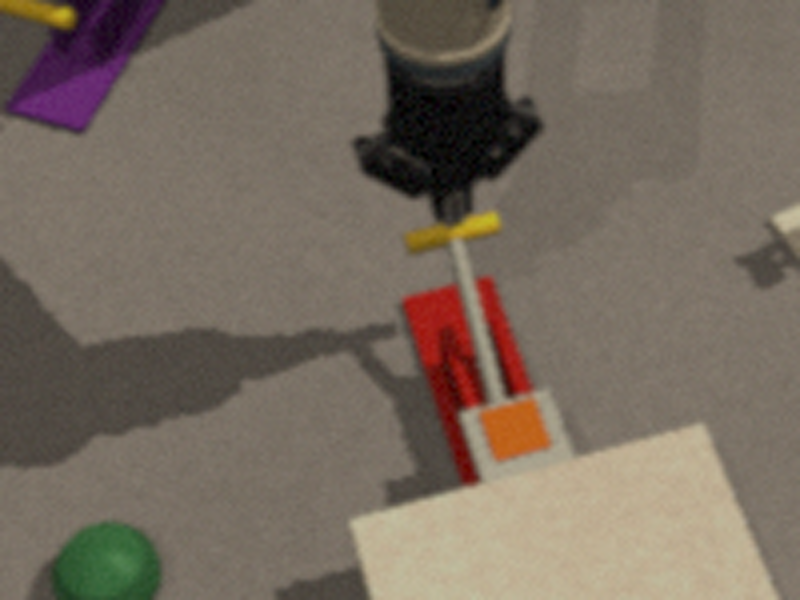

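Run:
```python
from h import *
s=load('w7');p=bot.state()['ee_pos']
def pj(P):
    c=s['camera_from_world']@np.r_[P,1];return s['K'][0,0]*c[0]/-c[2]+s['K'][0,2],s['K'][1,1]*-c[1]/-c[2]+s['K'][1,2]
print(pj(p),pj([.507,-.040,.107]),pt(s,322,248,.113))
```

```text
(np.float64(323.6993379671895), np.float64(267.15451267496843)) (np.float64(323.35981746408214), np.float64(245.08035216392364)) [ 0.50829596 -0.03910342  0.113     ]
```

```bash
python3 -m crank '255 0 0 -7 0 0 0;255 -1 -0.1 -6 0 0 0;255 -2.5 -0.3 -6 0 0 0;255 -2.5 -0.3 -6 0 0 0;255 -2 -0.3 -6 0 0 0;255 -2 -0.3 -6 0 0 0;255 -1.5 -0.2 -6 0 0 0;255 -1.5 -0.2 -6 0 0 0'
python3 -m crank '255 -1 -0.1 -6 0 0 0;255 -1 -0.1 -6 0 0 0;255 -0.5 0 -6 0 0 0;255 -0.3 0 -6 0 0 0;255 0 0 -6 0 0 0;255 0.3 0 -4 0 0 0;255 0.3 0 -3 0 0 0;255 0 0 0 0 0 0'
python3 - <<'E'
from h import *
st(); s=snap('wrist','w8');snap('scene','s8');crop('s8',190,140,390,290,'s8c',4)
E
```

```text
clock: 9.98
ee_pos: [0.4902, -0.0421, 0.0755]
tcp_rot: [1.108, 1.271, -1.11]
ft_force: [-3.2, -1.5, 6.0]
finger_gap: 0.0002
clock: 10.65
ee_pos: [0.4884, -0.0421, 0.0386]
tcp_rot: [1.109, 1.271, -1.11]
ft_force: [-3.8, 0.3, 3.7]
finger_gap: 0.0002
t 10.65 p [488.4 -42.1  38.6] F [-3.8  0.3  3.7] gap 0.0002
toolx [-1.7e-03  2.0e-04 -1.0e+00] z [ 1.344e-01 -9.909e-01 -4.000e-04] jawyaw(of jack x if z=jack y) -172.28
q [-0.089  0.432  2.059  0.     0.653  1.347]
```

View pics/w8.png

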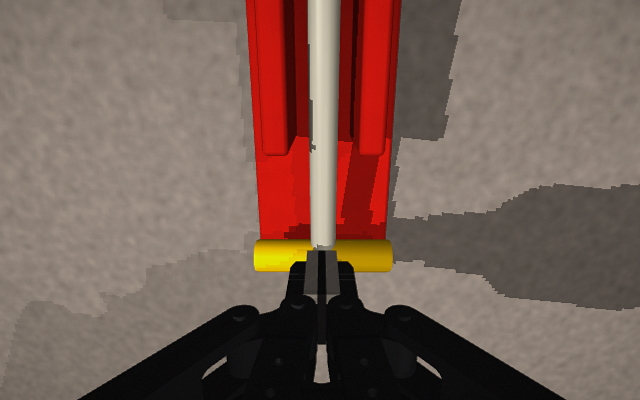

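View pics/s8c.png

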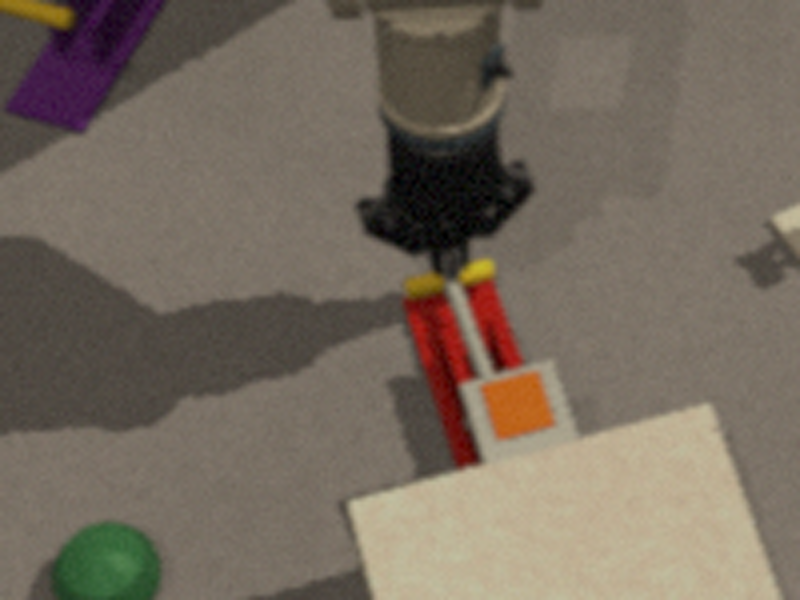

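```bash
python3 -m crank '255 0.3 0 -2 0 0 0;255 0.2 0 -1.5 0 0 0;255 0 0 0 0 0 0;255 0 0 0 0 0 0'; python3 -m crank '255 0 0 -1 0 0 0;255 0 0 0 0 0 0'; python3 -m crank '255 0 0 -1 0 0 0;255 0 0 0 0 0 0'; python3 -m crank '255 0 0 -1 0 0 0;255 0 0 0 0 0 0'
```

```text
clock: 11.08
ee_pos: [0.4899, -0.0421, 0.0359]
tcp_rot: [1.109, 1.27, -1.109]
ft_force: [-3.3, -0.2, 5.7]
finger_gap: -0.0002
clock: 11.25
ee_pos: [0.4899, -0.0421, 0.0349]
tcp_rot: [1.11, 1.27, -1.109]
ft_force: [-3.5, 0.2, 5.1]
finger_gap: 0.0003
clock: 11.42
ee_pos: [0.49, -0.0421, 0.0339]
tcp_rot: [1.11, 1.27, -1.109]
ft_force: [-1.9, 0.3, 5.7]
finger_gap: -0.0001
clock: 11.58
ee_pos: [0.4901, -0.0422, 0.0331]
tcp_rot: [1.11, 1.27, -1.109]
ft_force: [-3.4, 0.9, 8.8]
finger_gap: -0.0004
```

```bash
python3 -m crank '255 0 0 -0.7 0 0 0;255 0 0 0 0 0 0'; python3 -m crank '255 0 0 -0.7 0 0 0;255 0 0 0 0 0 0;255 0 0 0 0 0 0'
python3 - <<'E'
from h import *
st(); snap('scene','s9');snap('top','t9');crop('t9',240,40,380,200,'t9c',4); snap('wrist','w9')
E
```

```text
clock: 11.75
ee_pos: [0.4902, -0.0421, 0.0327]
tcp_rot: [1.11, 1.269, -1.109]
ft_force: [-4.8, 0.8, 14.1]
finger_gap: 0.0001
clock: 12.0
ee_pos: [0.4902, -0.0422, 0.0323]
tcp_rot: [1.11, 1.269, -1.109]
ft_force: [-5.4, 0.4, 17.3]
finger_gap: 0.0001
t 12.0 p [490.2 -42.2  32.3] F [-5.4  0.4 17.3] gap 0.0001
toolx [ 9.e-04  1.e-04 -1.e+00] z [ 1.345e-01 -9.909e-01  1.000e-04] jawyaw(of jack x if z=jack y) -172.27
q [-0.089  0.444  2.059  0.     0.637  1.347]
```

View pics/t9c.png

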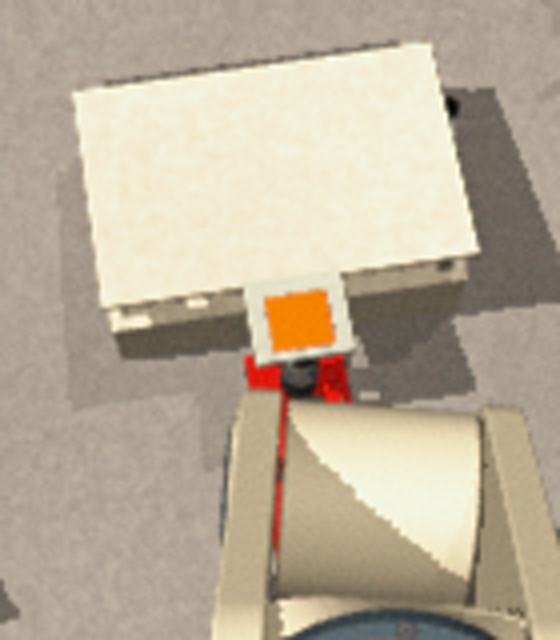

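View pics/w9.png

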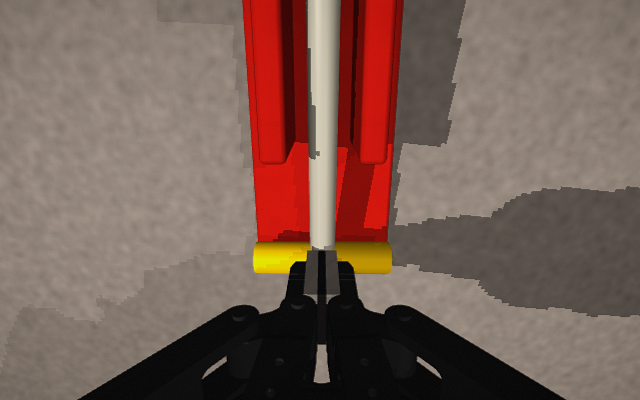

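```bash
python3 -m crank '255 0 0 3 0 0 0;255 -0.5 0 5 0 0 0;255 -0.5 0 6 0 0 0;255 0 0 6 0 0 0;255 0.5 0 6 0 0 0;255 1 0.1 6 0 0 0;255 1 0.1 6 0 0 0;255 1.5 0.2 6 0 0 0'
python3 -m crank '255 1.5 0.2 6 0 0 0;255 1.5 0.2 6 0 0 0;255 2 0.3 6 0 0 0;255 2 0.3 6 0 0 0;255 2 0.3 6 0 0 0;255 2 0.3 6 0 0 0;255 1 0.1 6 0 0 0;255 0 0 6 0 0 0'
python3 -m crank '255 0 0 8 0 0 0;255 0 0 8 0 0 0;255 0 0 0 0 0 0;255 0 0 0 0 0 0;255 0 0 0 0 0 0;255 0 0 0 0 0 0;255 0 0 0 0 0 0;255 0 0 0 0 0 0'
python3 - <<'E'
from h import *
st(); snap('scene','s10');snap('wrist','w10');snap('top','t10');crop('s10',190,140,390,290,'s10c',4)
crop('t10',240,40,380,200,'t10c',4)
E
```

```text
clock: 12.82
ee_pos: [0.4931, -0.0418, 0.0762]
tcp_rot: [1.11, 1.269, -1.109]
ft_force: [1.0, 0.8, 4.2]
finger_gap: -0.0001
clock: 13.48
ee_pos: [0.5043, -0.0401, 0.1236]
tcp_rot: [1.109, 1.271, -1.11]
ft_force: [-0.3, 0.5, -0.6]
finger_gap: -0.0001
clock: 14.15
ee_pos: [0.5045, -0.0401, 0.139]
tcp_rot: [1.109, 1.271, -1.11]
ft_force: [-0.1, -0.6, -0.1]
finger_gap: 0.0002
t 14.15 p [504.5 -40.1 139. ] F [-0.1 -0.6 -0.1] gap 0.0002
toolx [-7.e-04  1.e-04 -1.e+00] z [ 1.345e-01 -9.909e-01 -2.000e-04] jawyaw(of jack x if z=jack y) -172.27
q [-0.082  0.285  1.969  0.     0.888  1.354]
```

View pics/w10.png

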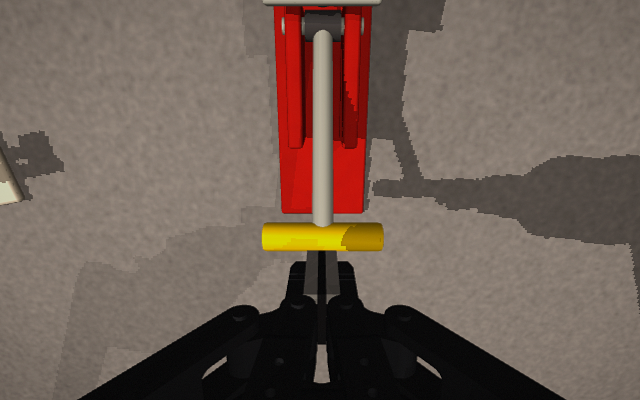

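View pics/t10c.png

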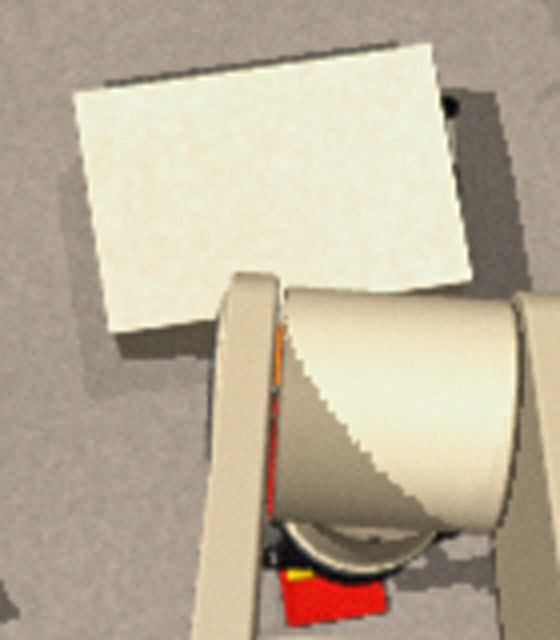

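Run:
```python
from h import *
a=np.radians(7.7);u=np.array([np.cos(a),np.sin(a)]);v=np.array([-u[1],u[0]])
s=load('w10');r=np.array([pt(s,*q,.008) for q in [(281,212.5),(365.5,212.5)]]);d=r[0]-r[1];print(np.degrees(np.arctan2(-d[0],d[1])))
s7=load('w7');r7=np.array([pt(s7,*q,.008) for q in [(279,218.5),(367,218.5)]])
for q in (r,r7): print(q.mean(0),'saddle',q.mean(0)[:2]+.17*u)
# lid height comparison along pixels
for f in ['scene0','s10','s9']:
    q=load(f);print(f,pt(q,295,270)[2], pt(q,320,290)[2],pt(q,370,265)[2],pt(q,318,248)[2])
crop('w10',230,150,420,270,'w10c',4);crop('w7',230,150,420,270,'w7c',4)
```

```text
7.694088025622909
[ 0.48118321 -0.0439449   0.008     ] saddle [ 0.64965036 -0.02116724]
[ 0.48142045 -0.04378019  0.008     ] saddle [ 0.64988759 -0.02100254]
scene0 0.07215268648412343 0.07123630421089588 0.07655856347933687 0.07734596357739787
s10 0.07598762679476989 0.07675129594002505 0.07684883875634763 0.07853614296627975
s9 0.10675347591929951 0.0942740009426013 0.09657883230983211 0.1230642407499225
```

View pics/s10c.png

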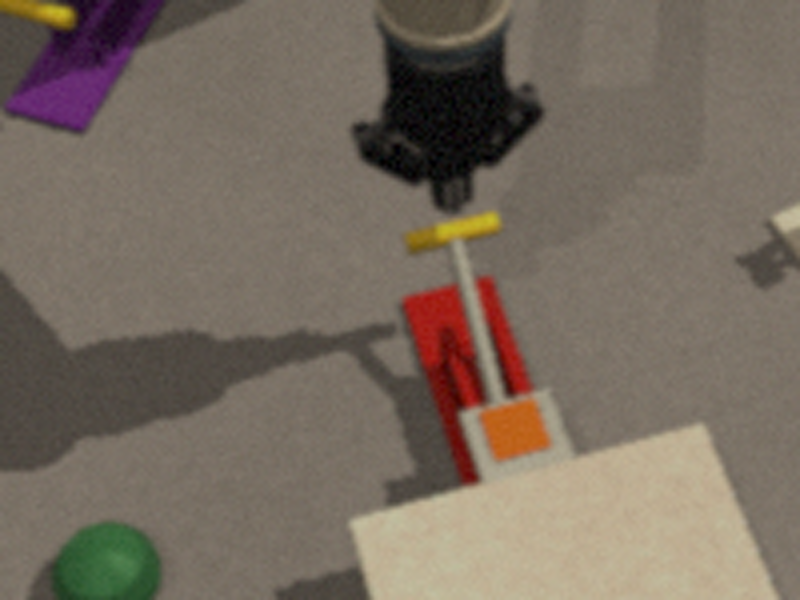

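View pics/w10c.png

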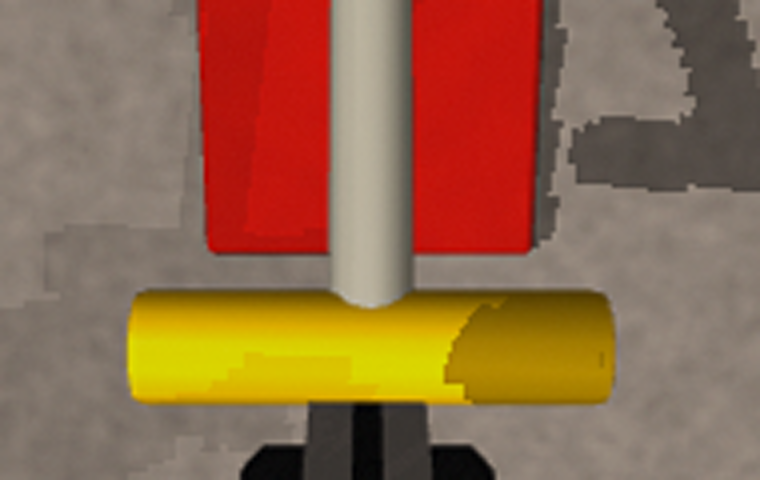

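View pics/w7c.png

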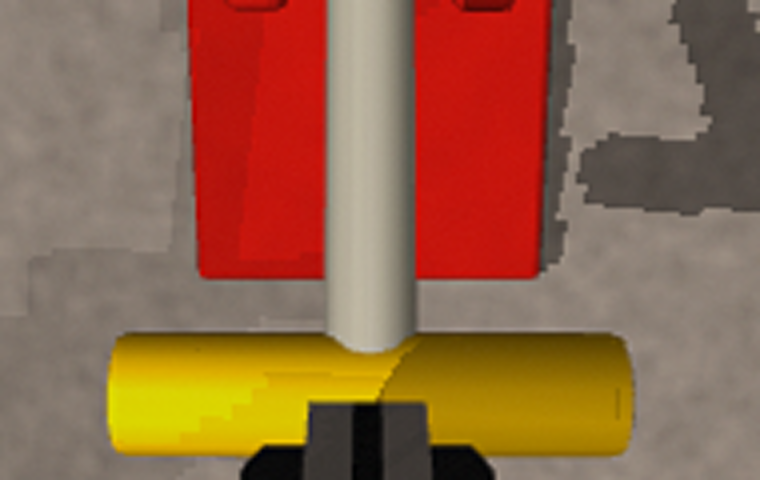

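The handle is fully up, the lid is shut and the jack moved less than 0.5 mm. Now the second stroke.

```bash
python3 -m crank '255 0 0 -8 0 0 0;255 0 0 -8 0 0 0;255 0 0 -6 0 0 0;255 -1 -0.1 -6 0 0 0;255 -2.5 -0.3 -6 0 0 0;255 -2.5 -0.3 -6 0 0 0;255 -2 -0.3 -6 0 0 0;255 -2 -0.3 -6 0 0 0'
python3 -m crank '255 -1.5 -0.2 -6 0 0 0;255 -1.5 -0.2 -6 0 0 0;255 -1 -0.1 -6 0 0 0;255 -0.5 -0.1 -6 0 0 0;255 -0.5 0 -6 0 0 0;255 0 0 -6 0 0 0;255 0 0 -6 0 0 0;255 0.3 0 -4 0 0 0'
python3 -m crank '255 0.3 0 -3 0 0 0;255 0.2 0 -2 0 0 0;255 0 0 0 0 0 0;255 0 0 0 0 0 0'
```

```text
clock: 14.97
ee_pos: [0.4936, -0.0415, 0.0867]
tcp_rot: [1.109, 1.271, -1.11]
ft_force: [-3.2, -0.6, 5.4]
finger_gap: 0.0
clock: 15.63
ee_pos: [0.4889, -0.042, 0.0405]
tcp_rot: [1.108, 1.271, -1.11]
ft_force: [-3.6, -0.5, 5.4]
finger_gap: -0.0004
clock: 15.97
ee_pos: [0.4905, -0.042, 0.0364]
tcp_rot: [1.109, 1.27, -1.109]
ft_force: [-2.9, 0.4, 4.1]
finger_gap: 0.0002
```

```bash
python3 -m crank '255 0 0 -1.5 0 0 0;255 0 0 -1 0 0 0;255 0 0 0 0 0 0;255 0 0 0 0 0 0'; python3 -m crank '255 0 0 -1 0 0 0;255 0 0 0 0 0 0'; python3 -m crank '255 0 0 -1 0 0 0;255 0 0 0 0 0 0;255 0 0 0 0 0 0'
```

```text
clock: 16.3
ee_pos: [0.4909, -0.042, 0.0341]
tcp_rot: [1.11, 1.269, -1.109]
ft_force: [-2.5, 1.2, 4.8]
finger_gap: 0.0003
clock: 16.47
ee_pos: [0.4909, -0.042, 0.0332]
tcp_rot: [1.11, 1.269, -1.109]
ft_force: [-3.1, -0.2, 7.6]
finger_gap: -0.0003
clock: 16.72
ee_pos: [0.4911, -0.042, 0.0327]
tcp_rot: [1.11, 1.269, -1.109]
ft_force: [-4.6, 1.3, 13.4]
finger_gap: 0.0001
```

```bash
python3 -m crank '255 0 0 -0.5 0 0 0;255 0 0 0 0 0 0;255 0 0 0 0 0 0;255 0 0 0 0 0 0;255 0 0 0 0 0 0;255 0 0 0 0 0 0;255 0 0 0 0 0 0;255 0 0 0 0 0 0'
python3 - <<'E'
from h import *
st(); s=snap('scene','s11');snap('top','t11');w=snap('wrist','w11')
crop('s11',190,140,390,290,'s11c',4)
print(pt(s,318,238)[2],pt(s,295,270)[2])
E
```

```text
clock: 17.38
ee_pos: [0.4911, -0.042, 0.0323]
tcp_rot: [1.11, 1.269, -1.109]
ft_force: [-5.9, 1.5, 16.8]
finger_gap: -0.0003
t 17.38 p [491.1 -42.   32.3] F [-5.9  1.5 16.8] gap -0.0003
toolx [ 0.001 -0.    -1.   ] z [ 1.345e-01 -9.909e-01  1.000e-04] jawyaw(of jack x if z=jack y) -172.27
q [-0.088  0.445  2.057  0.     0.638  1.347]
0.1247356552988147 0.10390566196304751
```

View pics/s11c.png

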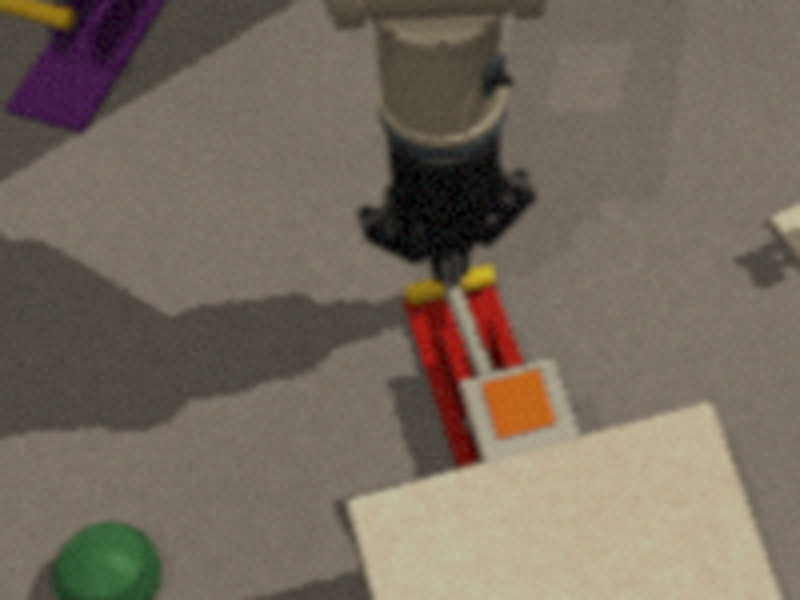

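View pics/t11.png

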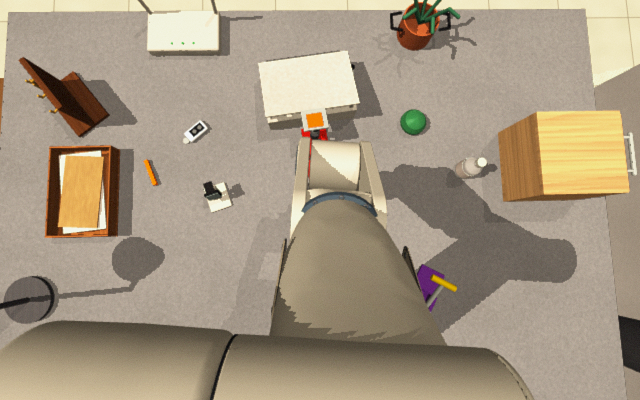

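View pics/w11.png

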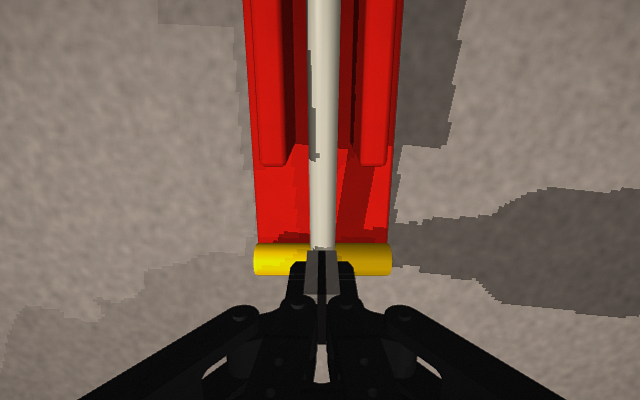

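The lid is up: the pad's top reads about 0.12 m, with the pad at about (315,121) in the top view. The handle is on its stop under a steady 17 N push, and the fingers are centred on the bar. The other things are where they were.

Run:
```python
from workcell import bot
print(bot.hand_in()); s=bot.state(); print(s['clock'],s['ee_pos'],s['ft_force'])
```

```text
the job is handed in; nothing more can be done
None
the job is handed in; nothing more can be done
```

The job is handed in with the lid raised on the jack's saddle alone and the arm holding the handle down. I carried the red jack to the well and set it under the tab. The first stroke went right down and all the way back up, so the lid fell shut, and the second went right down and is being held. It took about 17 s of the 72 s allowed.

- **Centring:** after I set the jack down, the wrist camera put the saddle within about 1 mm of the pad centre. After the first stroke the jack had moved less than 0.5 mm. I did not measure it again after the second stroke.
- **Between strokes:** the handle was back up and the lid read shut, at the same height as at the start.
- **At the end:** the handle is on its stop, with the fingertip at 32 mm and a steady push of about 17 N. The pad's top surface read about 0.125 m in one depth sample. That is some 6 mm above the 118 to 119 mm I expected, and shut it read only 1 to 2 mm high, so the exact height is uncertain.
- **Other things on the ledge:** those visible in the last top view look where they were. The arm hid part of the purple jack in that view, but I never went near it.

No check failed. The hand-in gave no verdict.

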